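Bring the filling press over the bare macaron shell

ROBOT

A 6-joint arm with a two-finger parallel gripper is mounted at the origin on the work surface. World frame = base frame: x ahead of the robot, y to its left, z up, the work surface at z = 0. Lengths are in m, angles in rad, forces in N, time in s.
With the tool pointing down it reaches from about 0.35 to 0.8 m from the base axis. Payload 7.3 kg.
Tool frame: the origin (TCP) lies between the finger pads; the fingertips stand 25 mm ahead of it and the grasp point (between the pads) lies 6 mm ahead of it (r.tip_extent is the distance from the TCP to the fingertips, in m); z points along the fingers, y is the direction in which the jaws open and shut (so a half turn about z gives the same grasp; the last joint's range is limited). The gripper opens to 85 mm and grips with 20 to 120 N. Pads are 22 mm wide; open, the fingers measure 114 mm over their backs; the gripper's body (76 mm by 85 mm) begins 54 mm behind the grasp point. The pads swing forward as they close: fully open they stand 13 mm farther back than shut.
Start: joints at [-1.302, 0.342, 1.524, -0, 1.275, -0.146], TCP at [0.212, -0.48, 0.256] pointing down, gripper open.
Joint ranges: [-2.53, 2.53], [-0.77, 2.02], [0.04, 2.7], [-1, 4.14], [0.28, 2.66], [-3.11, 3.11]. Speed limits (rad/s): [2.57, 2.57, 3.14, 3.14, 3.14, 3.14].

INTERFACE

Orientations are given as a unit quaternion [x, y, z, w].
In Python, from workcell import r, command_gripper, optics gives the robot as it stands. The module is installed in compiled form; this text tells all that it offers. Calls block until the motion is done:
- r.reach(position, orientation): joint-space move of the TCP to a pose.
- r.move_straight(position, orientation=None, speed=0.15, max_force=None): straight line of the TCP; orientation=None keeps the orientation; speed is the mean speed in m/s. With max_force (N) it stops when the force on the tool has changed by that much, and returns True; else False.
- r.movej(angles): joint-space move.
- command_gripper(opening, force=None): finger opening in m; force is the grip in N (None keeps the last); returns when the fingers have stopped.
- r.hold(seconds).
- r.solve_ik(position, orientation): joint angles nearest the present ones, or None.
- r.read_state(): the state.
- optics.get_image(name): name is "scene" or "top" or "wrist"; returns (picture, depth): 400x640x3 uint8, red, green, blue; 400x640 float32, m along the optical axis (not along the pixel's ray), 0 where there is no reading.
- optics.camera_model(name): a dict with "K" (3x3 intrinsics, pixels), "k1" (the pictures are not rectified: a ray, as slopes to the right and down, at radius r is drawn at 1 + k1 r^2 times it, then the intrinsics apply), "R" (3x3) and "t" (3): a world point X has camera coordinates R X + t; the wrist camera has in their place "tool_from_camera" (4x4, takes a point from camera to tool coordinates, whose origin is the TCP and whose axes are the flange's). Camera axes: x right, y down, z forward; pixel columns grow to the right and rows downward; lengths in m; the calibration is good to about 2 mm. A picture is of the moment at which its call begins: read the wrist's pose just before it. camera_model takes no time and is no camera call.
A pose or a line that the arm cannot do raises r.PlanningError and nothing moves.
- r.finish_job(): hands the job in, once; it reports no verdict.
The state is a dict: "time_s": time; "joint_positions": joint angles; "dq": joint speeds; "tau": joint torques, N m; "eef_pos": TCP position; "eef_rot": TCP orientation; "contact_force": force on the tool from outside, world axes, zero at the start; "torque": the same for the moment, N m; "grip_width": finger opening in m.
Only numpy, scipy, OpenCV 4.12 (cv2) and the standard library are available. Lean on these libraries where they do the work, as an engineer would, in place of code of your own. Each camera call takes 0.05 s, during which the arm holds its last target.

TASK

Lift the filling press out of its stand and carry it upright over the cooling rack to the baking sheet, without bumping or shifting anything on the way. Finish holding it still in the gripper, upright, with its nozzle about one centimetre above the middle of the one shell that is still bare (flat side up, no filling or top), ready to pipe; the nozzle must not touch the shell, and the press is not put down or let go.

Things in the scene. Friction and masses are not known exactly. Their poses are not given: they have to be found in the camera images.
- press: the filling press, a hand-held cordless device of about 0.4 kg, 210 mm tall, standing upright in its stand: steel nozzle (36 mm long, 11 mm wide at the outlet), aluminium barrel 56 mm in diameter, white motor head 92 x 60 mm, and on top a D-shaped handle. Origin at the nozzle's outlet, the lowest point of the press; z points up the barrel to the handle, x runs along the handle bar. In the stand its outlet is 14 mm above the worktop
- handle (a point): middle of the handle bar, on the press axis 200 mm above the nozzle's outlet. The bar runs along the press's x, is 92 mm long (64 mm free between its two posts), 24 mm wide across y and 20 mm high, with 28 mm of free space beneath it down to the motor head; it is rigid, so that the whole press moves with it
- nozzle (a point): the nozzle's outlet, centre of its lower end (same point as the press's origin)
- stand: round steel stand, fixed on the worktop: foot 110 mm wide, upright sleeve 70 mm in outer diameter, 85 mm high. The press's lower barrel sits in the sleeve with 3 mm play all round, its shoulder on an inner ledge; the press must rise 71 mm straight up before its nozzle is clear of the sleeve's rim. Origin at the centre of the foot's underside. It may be on the left or the right of the cooling rack, with the baking sheet on the other side
- sheet: small aluminium baking sheet lined with brown parchment, fixed, 240 (x) x 165 (y) mm, rim 22 mm above the worktop. Origin at the centre of its underside. Six places in two rows of three, about 66 mm apart, hold five finished macarons and the bare shell; which place is the bare one changes
- bare_shell: the one bare macaron shell on the baking sheet: a single green half lying on its dome with its flat face up, 56 mm wide and only 11 mm tall, the flat face 15 mm above the worktop. Loose, 12 g. Origin at the centre of its underside, z up
- shell_top (a point): centre of the bare shell's flat upper face
- rack: wire cooling rack, fixed, 320 (x) x 120 (y) mm and 34 mm high, between the stand and the baking sheet, with four finished brown macarons on it. Origin at the centre of its footprint at worktop height, x along its length, z up
- done1: a finished green macaron on the baking sheet: two shells with filling between, 56 mm wide, 24 mm tall; origin at the centre of its underside. Leave it where it is
- done2: a finished green macaron on the baking sheet: two shells with filling between, 56 mm wide, 24 mm tall; origin at the centre of its underside. Leave it where it is
- done3: a finished green macaron on the baking sheet: two shells with filling between, 56 mm wide, 24 mm tall; origin at the centre of its underside. Leave it where it is
- done4: a finished green macaron on the baking sheet: two shells with filling between, 56 mm wide, 24 mm tall; origin at the centre of its underside. Leave it where it is
- done5: a finished green macaron on the baking sheet: two shells with filling between, 56 mm wide, 24 mm tall; origin at the centre of its underside. Leave it where it is
- cool1: a finished brown macaron, 56 mm wide and 24 mm tall, lying on the cooling rack (its top 58 mm above the worktop); origin at the centre of its underside. Leave it where it is
- cool2: a finished brown macaron, 56 mm wide and 24 mm tall, lying on the cooling rack (its top 58 mm above the worktop); origin at the centre of its underside. Leave it where it is
- cool3: a finished brown macaron, 56 mm wide and 24 mm tall, lying on the cooling rack (its top 58 mm above the worktop); origin at the centre of its underside. Leave it where it is
- cool4: a finished brown macaron, 56 mm wide and 24 mm tall, lying on the cooling rack (its top 58 mm above the worktop); origin at the centre of its underside. Leave it where it is
- bowl: bystander: steel bowl, 100 mm wide, 50 mm high, beyond the work; origin at the centre of its underside
- spatula: bystander: spatula with wooden handle, 250 mm long, lying flat; origin at the middle of its underside
- jar: bystander: amber glass jar with steel lid, 64 mm wide, 85 mm high; origin at the centre of its underside

How it is judged:
On the way, in this order (a step that is already met when the one before it is completed fails the run):
1. the press is lifted out of its stand, its nozzle above the sleeve (z of nozzle in the frame of stand above 0.087 m and horizontal distance between nozzle and stand below 0.09 m), for 0.02 s.
2. the nozzle passes over the cooling rack (y of nozzle in the frame of rack between -0.055 and 0.055 m and x of nozzle in the frame of rack between -0.22 and 0.22 m and z of nozzle in the frame of rack above 0.036 m), for 0.02 s.
At the end, for the whole second after the job is handed in: The gripper alone holds the press, still (under 15 mm/s) and within 0.1 rad of upright; the outlet is 4 to 18 mm above the bare shell's face and within 8 mm of its centre sideways; shell, macarons, bowl, spatula and jar within 6 mm of where they were (horizontal distance between nozzle and shell_top below 0.008 m and z of nozzle in the frame of shell_top between 0.004 and 0.018 m and angle between press's own z axis and vertical below 0.1 rad and linear speed of press below 0.015 m/s and angular speed of press below 0.1 rad/s and contact force between the fingers and press above 2 N and contact force between press and stand below 0.1 N and contact force between press and sheet below 0.1 N and contact force between press and rack below 0.1 N and contact force between press and bare_shell below 0.1 N and contact force between press and done1 below 0.1 N and contact force between press and done2 below 0.1 N and contact force between press and done3 below 0.1 N and contact force between press and done4 below 0.1 N and contact force between press and done5 below 0.1 N and contact force between press and cool1 below 0.1 N and contact force between press and cool2 below 0.1 N and contact force between press and cool3 below 0.1 N and contact force between press and cool4 below 0.1 N and contact force between press and bowl below 0.1 N and contact force between press and spatula below 0.1 N and contact force between press and jar below 0.1 N and distance of each of bare_shell, done1, done2, done3, done4, done5, cool1, cool2, cool3, cool4, bowl, spatula, jar from where it was at the start of the episode below 0.006 m); the arm keeps its last pose, push and grip.
It fails at once if the press touches the bare shell (contact force between press and bare_shell above 0.3 N).
It fails at once if the press bumps the cooling rack, the baking sheet, a macaron or a bystander (contact force between press and rack above 1 N or contact force between press and sheet above 1 N or contact force between press and done1 above 1 N or contact force between press and done2 above 1 N or contact force between press and done3 above 1 N or contact force between press and done4 above 1 N or contact force between press and done5 above 1 N or contact force between press and cool1 above 1 N or contact force between press and cool2 above 1 N or contact force between press and cool3 above 1 N or contact force between press and cool4 above 1 N or contact force between press and bowl above 1 N or contact force between press and spatula above 1 N or contact force between press and jar above 1 N).
It fails at once if the press is tipped by more than 0.4 rad (angle between press's own z axis and vertical above 0.4 rad).
It fails at once if a macaron, the bare shell or a bystander is shifted by more than 6 mm (distance of any of done1, done2, done3, done4, done5, cool1, cool2, cool3, cool4, bowl, spatula, jar, bare_shell from where it was at the start of the episode above 0.006 m).
It also fails if it takes over 42 s, if anything falls off the work surface, if the arm or the gripper's body presses on something with over 40 N, if the wrist force passes 120 N, or if a joint passes its speed limit or range.

## Working session

There is one attempt and no reset: what is moved stays moved. The work goes in short steps, each a Python script; the robot and the scene stay as the last script left them, time stands still between calls to the robot, and variables do not carry over. Pictures are saved under pics/ and viewed, and the job is handed in when it is done.

```bash
mkdir -p pics
cat > h.py <<'E'
import numpy as np, cv2
from workcell import r, command_gripper, optics
from scipy.spatial.transform import Rotation as Ro
def save(n,im): cv2.imwrite('pics/'+n+'.png',cv2.cvtColor(im,cv2.COLOR_RGB2BGR))
def world(m,u,v,d,pose=None):
    K=np.array(m['K']);k=m['k1']
    p=cv2.undistortPoints(np.array([[[u,v]]],float),K,np.array([k,0,0,0.]))[0,0]
    c=np.array([p[0]*d,p[1]*d,d])
    if 'R' in m: return np.array(m['R']).T@(c-np.array(m['t']))
    T=np.array(m['tool_from_camera']);c=T[:3,:3]@c+T[:3,3]
    return Ro.from_quat(pose[1]).apply(c)+pose[0]
def atz(m,u,v,z,pose=None):
    a=world(m,u,v,0.0,pose);b=world(m,u,v,1.0,pose)
    return a+(b-a)*(z-a[2])/(b[2]-a[2])
E
python3 - <<'E'
from h import *
for n in ['scene','top']:
    im,d=optics.get_image(n); save(n+'1',im); np.savez(n+'1.npz',im=im,d=d)
s=r.read_state();print(s['eef_pos'],s['eef_rot'],s['grip_width'],s['time_s'],r.tip_extent)
m=optics.camera_model('top');print(m)
E
```

```text
[ 0.21151566 -0.48016989  0.25570104] [ 9.78565217e-01  2.05936047e-01 -4.54641958e-05 -6.77289366e-04] 0.0853475183271915 0.1 0.025
{'K': array([[500.66212987,   0.        , 321.96491817],
       [  0.        , 500.66212987, 202.65281514],
       [  0.        ,   0.        ,   1.        ]]), 'k1': -0.022645498259158663, 'R': array([[-0.02902968, -0.99955348, -0.00707902],
       [-0.98276012,  0.02983419, -0.18246225],
       [ 0.18259197,  0.00166016, -0.98318738]]), 't': array([0.01328898, 0.60221006, 1.17997204])}
```

View pics/scene1.png

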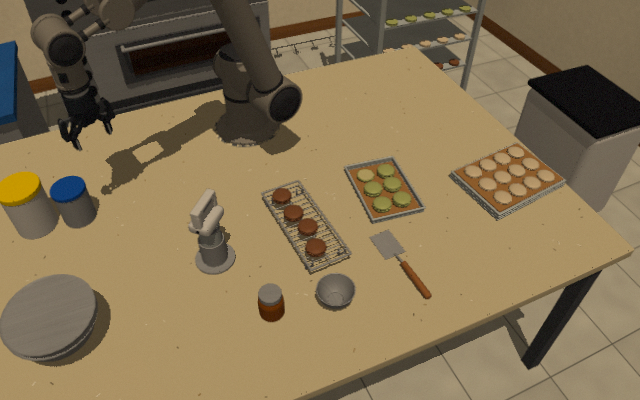

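View pics/top1.png

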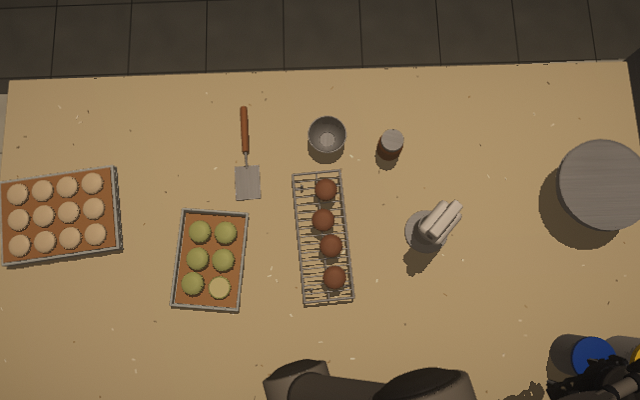

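The scene view shows the press standing left of the rack. In the top view the press handle is near (440,220), the rack near (323,238), the sheet near (210,260), and a paler shell near (219,288), which is probably the bare one. I'll enlarge these.

Run:
```python
from h import *
z=np.load('top1.npz');im,d=z['im'],z['d']
a=cv2.resize(im[200:320,160:260],None,fx=5,fy=5,interpolation=cv2.INTER_CUBIC)
b=cv2.resize(im[180:270,390:480],None,fx=6,fy=6,interpolation=cv2.INTER_CUBIC)
save('c_sheet',a);save('c_press',b)
m=optics.camera_model('top')
for u,v in [(219,288),(199,231),(226,232),(197,258),(222,260),(192,283),(440,220),(430,228),(450,210),(323,219),(326,189),(331,246),(334,277),(327,134),(391,140)]:
    print(u,v,d[v,u],world(m,u,v,d[v,u]).round(4))
for u,v in [(293,173),(341,170),(354,299),(304,305)]: print(atz(m,u,v,.034).round(4))
```

```text
219 288 1.2353827 [0.4024 0.2561 0.0188]
199 231 1.2568092 [0.5452 0.3066 0.0236]
226 232 1.247069 [0.5395 0.2368 0.0323]
197 258 1.2379075 [0.4771 0.3089 0.0302]
222 260 1.2381265 [0.4705 0.247  0.0286]
192 283 1.2269258 [0.4161 0.3203 0.0301]
440 220 1.0531942 [ 0.5259 -0.2523  0.2262]
430 228 1.0552335 [ 0.5103 -0.2312  0.2212]
450 210 1.0580326 [ 0.5468 -0.2753  0.2251]
323 219 1.228368 [ 0.5616 -0.0059  0.0551]
326 189 1.2360001 [ 0.6353 -0.0156  0.061 ]
331 246 1.206398 [ 0.4937 -0.0233  0.0648]
334 277 1.1984782 [ 0.4198 -0.0282  0.0591]
327 134 1.3187437 [ 0.795  -0.0231  0.0065]
391 140 1.2337294 [ 0.7489 -0.1794  0.0841]
[0.6851 0.0668 0.034 ]
[ 0.6892 -0.0554  0.034 ]
[ 0.3664 -0.0753  0.034 ]
[0.3556 0.0463 0.034 ]
```

View pics/c_sheet.png

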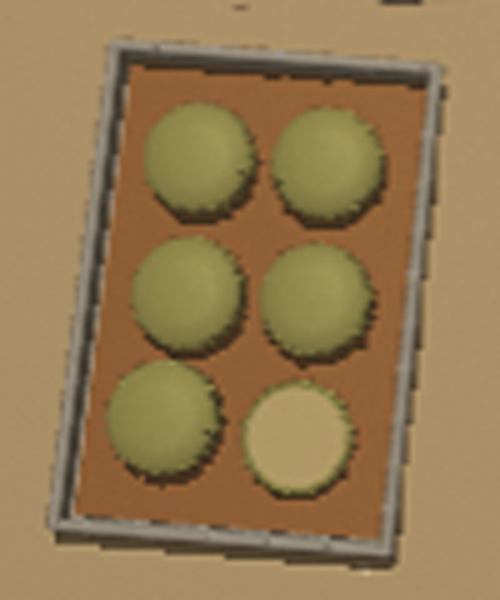

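View pics/c_press.png

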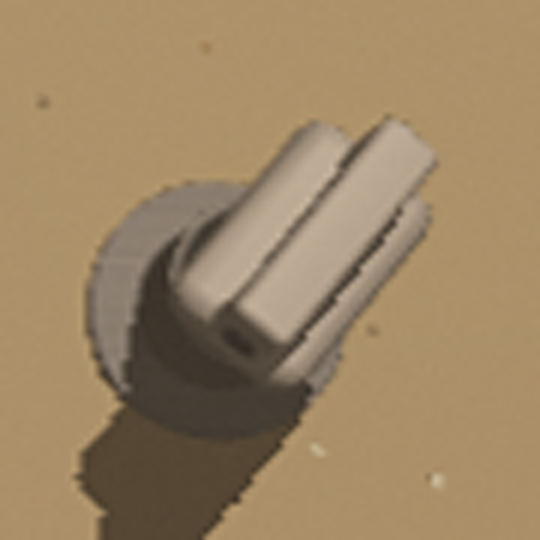

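Shell centre is about (219.2,287.2). The top of the handle bar is centred near (446.5,218.5), its ends near (433.5,233.5) and (459,203). Next I'll check this close up with the wrist camera.

Run:
```python
from h import *
m=optics.camera_model('top')
print('shell',atz(m,219.2,287.2,.015))
h=atz(m,446.2,218.2,.224);a=atz(m,433.5,233.5,.224);b=atz(m,459,203,.224)
print('handle',h,np.linalg.norm(b-a),np.degrees(np.arctan2(*(b-a)[[1,0]])))
t=b-a; ang=np.arctan2(t[1],t[0])
print(optics.camera_model('wrist'))
# tool x along bar (either sign), z down
for a2 in (ang,ang+np.pi):
    x=np.array([np.cos(a2),np.sin(a2),0]);zz=np.array([0,0,-1.]);R=np.c_[x,np.cross(zz,x),zz]
    q=Ro.from_matrix(R).as_quat(); 
    print(q,r.solve_ik([h[0],h[1],.36],q), r.solve_ik([.40,.256,.3],q))
```

```text
shell [0.40444321 0.25638231 0.015     ]
handle [ 0.52968899 -0.26620572  0.224     ] 0.08640577871315687 -42.80504566156814
{'K': array([[336.5971082 ,   0.        , 315.66778173],
       [  0.        , 336.5971082 , 198.48919738],
       [  0.        ,   0.        ,   1.        ]]), 'k1': -0.03627816996823778, 'tool_from_camera': array([[-8.33940174e-04, -9.63300572e-01, -2.68423757e-01,
         6.81874314e-02],
       [ 9.99999628e-01, -8.62287994e-04, -1.22841060e-05,
         6.80405629e-04],
       [-2.19625297e-04, -2.68423667e-01,  9.63300933e-01,
        -1.16842603e-01],
       [ 0.00000000e+00,  0.00000000e+00,  0.00000000e+00,
         1.00000000e+00]])}
[ 0.93103975 -0.36491778  0.         -0.        ] [-5.94936299e-01  4.21632853e-01  1.12224982e+00 -4.44089210e-16
  1.59770998e+00  1.72294901e+00] [ 4.07737232e-01  2.16276064e-01  1.57615281e+00 -4.44089210e-16
  1.34916378e+00  2.72562254e+00]
[0.36491778 0.93103975 0.         0.        ] [-5.94936299e-01  4.21632853e-01  1.12224982e+00 -4.44089210e-16
  1.59770998e+00 -1.41864364e+00] [ 4.07737232e-01  2.16276064e-01  1.57615281e+00 -4.44089210e-16
  1.34916378e+00 -4.15970111e-01]
```

Run:
```python
from h import *
q=[0.36491778,0.93103975,0,0]
r.reach([.5297,-.2662,.38],q)
r.hold(.3)
s=r.read_state();print(s['time_s'],s['eef_pos'],s['eef_rot'],s['contact_force'])
im,d=optics.get_image('wrist');save('w1',im);np.savez('w1.npz',im=im,d=d,p=s['eef_pos'],q=s['eef_rot'])
```

```text
1.8917 [ 0.52934406 -0.26677222  0.37984905] [ 3.65511826e-01  9.30806684e-01  2.35646108e-05 -1.49232344e-04] [-0.39213838 -0.64696525 -0.00208162]
```

View pics/w1.png

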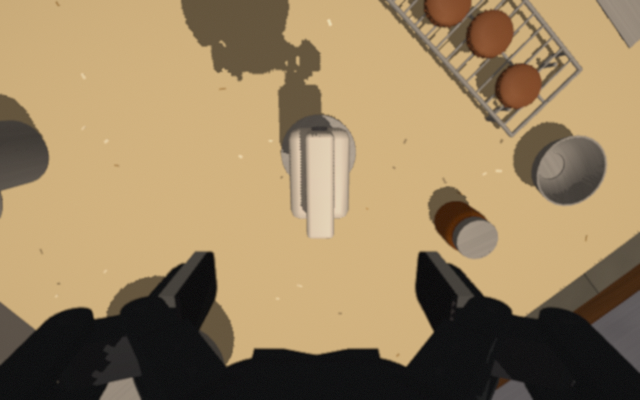

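The wrist view shows the handle bar between the fingers, from about (319,128) to (320,237). I'll enlarge it to read the ends.

Run:
```python
from h import *
z=np.load('w1.npz')
save('w1c',cv2.resize(z['im'][110:250,265:375],None,fx=4,fy=4,interpolation=cv2.INTER_CUBIC))
```

```text
(no output)
```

View pics/w1c.png

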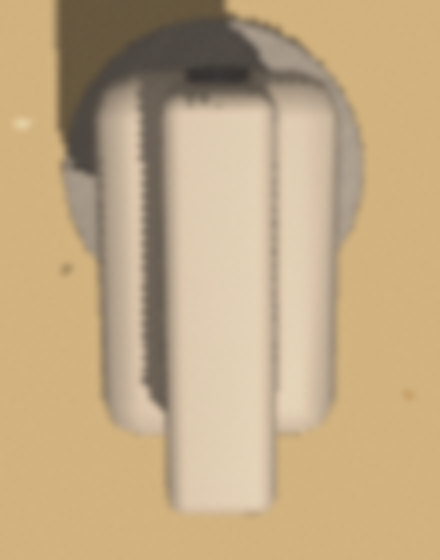

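Run:
```python
from h import *
z=np.load('w1.npz');m=optics.camera_model('wrist');P=(z['p'],z['q'])
a=atz(m,319.4,132.7,.224,P);b=atz(m,320.2,237.6,.224,P)
print(a,b,(a+b)/2,np.linalg.norm(b-a),np.degrees(np.arctan2(*(b-a)[[1,0]])))
l=atz(m,306,185,.224,P);q=atz(m,333,185,.224,P);print('w',np.linalg.norm(l-q))
d=z['d'];print(world(m,320,185,d[185,320],P),d[236,320])
x=Ro.from_quat(z['q']).as_matrix()[:,0];print(np.degrees(np.arctan2(x[1],x[0])))
```

```text
[ 0.49774853 -0.23351516  0.224     ] [ 0.56422698 -0.29403343  0.224     ] [ 0.53098776 -0.2637743   0.224     ] 0.0898990801320716 -42.31298337324431
w 0.0224657765562717
[ 0.52964787 -0.26232795  0.22370209] 0.2937695
137.12182946791046
```

Run:
```python
from h import *
y=np.radians(137.5);x=np.array([np.cos(y),np.sin(y),0]);zz=np.array([0,0,-1.])
q=Ro.from_matrix(np.c_[x,np.cross(zz,x),zz]).as_quat()
np.save('q.npy',q)
r.reach([.5308,-.2640,.30],q)
print(r.move_straight([.5308,-.2640,.217],q,speed=.06,max_force=8))
s=r.read_state();print(s['time_s'],s['eef_pos'],s['contact_force'])
im,d=optics.get_image('wrist');save('w2',im)
im,d=optics.get_image('scene');save('s2',im[150:300,140:300].repeat(4,0).repeat(4,1))
```

```text
False
3.8917 [ 0.53099277 -0.26410643  0.21746919] [ 0.67384284 -0.92335731  0.04160671]
```

View pics/w2.png

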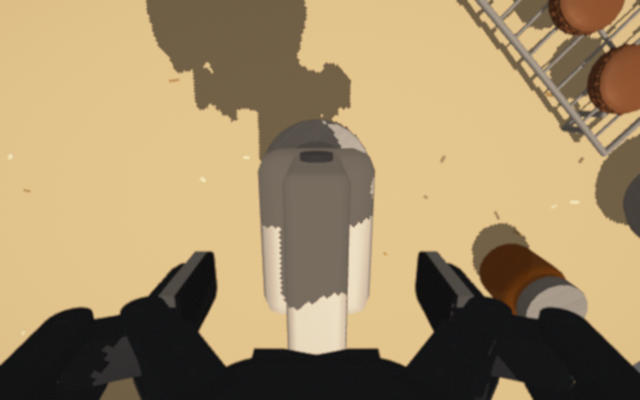

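View pics/s2.png

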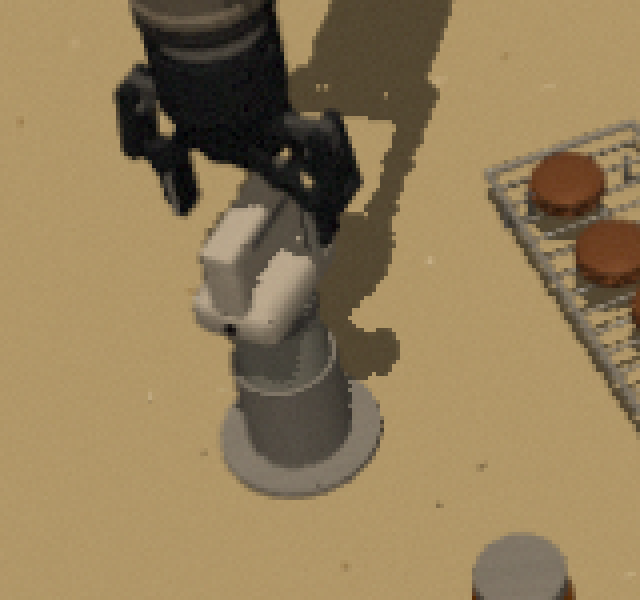

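The jaws straddle the bar, which is centred at about u=317 between the pads at 215 and 418. I'll close, then lift in stages.

Run:
```python
from h import *
q=np.load('q.npy')
command_gripper(0.015,80)
s=r.read_state();print(s['time_s'],s['grip_width'],s['eef_pos'],s['contact_force'],s['torque'])
p=s['eef_pos']
print(r.move_straight([p[0],p[1],p[2]+.02],q,speed=.05,max_force=20))
s=r.read_state();print(s['time_s'],s['eef_pos'],s['contact_force'],s['torque'],s['grip_width'])
```

```text
4.5833 0.023159819238759153 [ 0.53102865 -0.26407189  0.21723368] [1.24322118 0.46696222 1.51237747] [ 0.02266811 -0.12624755 -0.00402928]
False
5.1417 [ 0.53093966 -0.26402666  0.23724957] [-0.12813945  1.04353263 -4.51165258] [ 0.03898956 -0.00474887 -0.01813719] 0.022970229904034085
```

Lifted freely, carrying about 4.5 N. I'll continue straight up until the nozzle is at about 0.12 m, then look.

Run:
```python
from h import *
q=np.load('q.npy')
print(r.move_straight([.5310,-.2640,.325],q,speed=.08,max_force=20))
r.hold(.2)
s=r.read_state();print(s['time_s'],s['eef_pos'],s['contact_force'],s['grip_width'])
for n in ['scene','top']:
    im,d=optics.get_image(n); np.savez(n+'3.npz',im=im,d=d)
    c=im[120:290,150:310] if n=='scene' else im[150:270,370:510]
    save(n+'3',cv2.resize(c,None,fx=3.5,fy=3.5,interpolation=cv2.INTER_CUBIC))
```

```text
False
6.5917 [ 0.53092425 -0.26393959  0.32458567] [ 0.31541047 -0.84290735 -5.4344181 ] 0.023104395757151504
```

View pics/scene3.png

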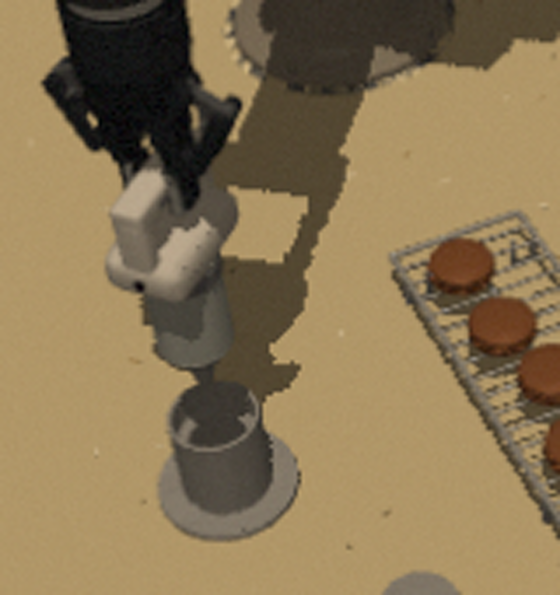

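Run:
```python
from h import *
def proj(m,X):
    c=np.array(m['R'])@X+m['t'];a=c[:2]/c[2];a=a*(1+m['k1']*(a@a));K=np.array(m['K']);return K[0,0]*a[0]+K[0,2],K[1,1]*a[1]+K[1,2]
m=optics.camera_model('scene')
print('pred nozzle px',proj(m,np.array([.531,-.264,.121])),'handle end',proj(m,np.array([.531,-.264,.331])))
z=np.load('scene3.npz');im=z['im']
save('s3c',cv2.resize(im[170:240,180:240],None,fx=8,fy=8,interpolation=cv2.INTER_CUBIC))
q=np.load('q.npy')
print(r.move_straight([.404,.256,.325],q,speed=.15,max_force=20))
r.hold(.3)
s=r.read_state();print(s['time_s'],s['eef_pos'],s['eef_rot'],s['contact_force'],s['grip_width'])
p=(s['eef_pos'],s['eef_rot'])
for n in ['scene','top','wrist']:
    im,d=optics.get_image(n); save(n+'4',im); np.savez(n+'4.npz',im=im,d=d,p=p[0],q=p[1])
```

```text
pred nozzle px (np.float64(208.2942440721541), np.float64(229.13321254874677)) handle end (np.float64(194.51900750591082), np.float64(167.90898246023085))
False
10.7083 [0.40402439 0.25595313 0.32500843] [3.62470078e-01 9.31995409e-01 2.85631995e-06 2.62192745e-05] [-0.11112128 -0.33524694 -4.684101  ] 0.02329165497919665
```

View pics/s3c.png

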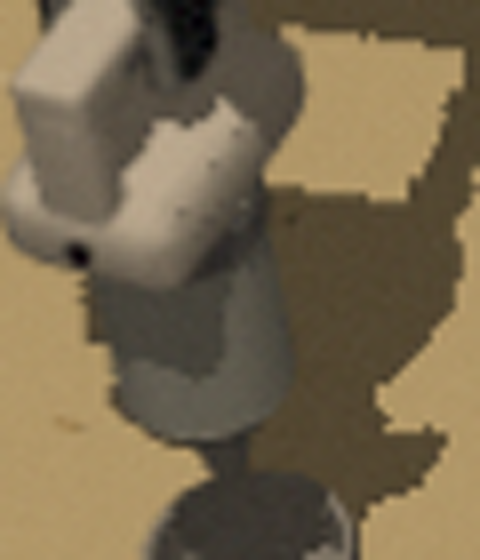

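View pics/scene4.png

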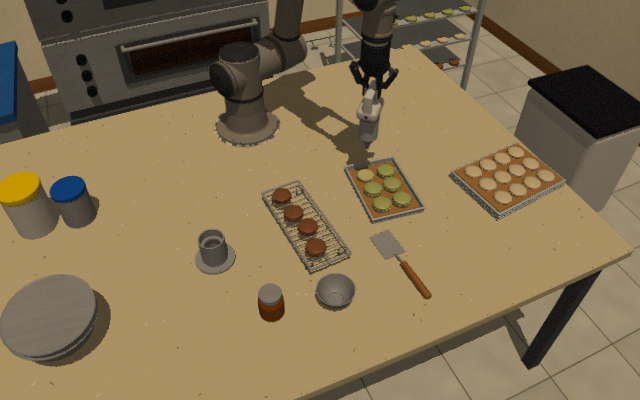

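View pics/top4.png

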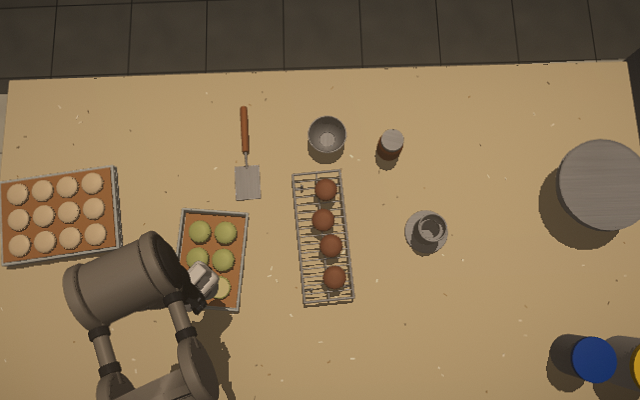

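View pics/wrist4.png

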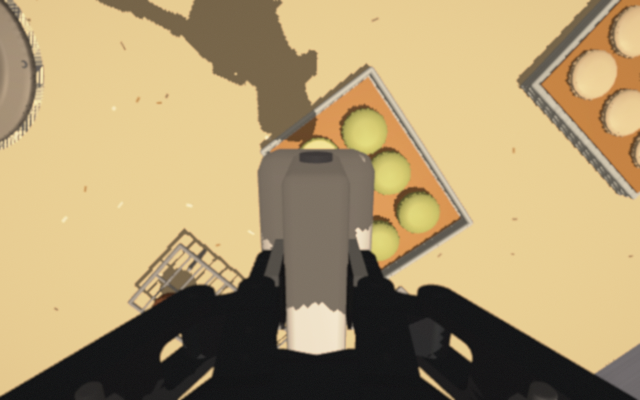

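The carry went cleanly and the rack and macarons look unmoved. Now a check of the nozzle and shell in the scene view, plus the sleeve rim in the top view to cross-check the nozzle's offset from the TCP.

Run:
```python
from h import *
a=np.load('scene4.npz')['im'];b=np.load('scene1.npz')['im'];t=np.load('top4.npz')['im']
z=lambda c:cv2.resize(c,None,fx=8,fy=8,interpolation=cv2.INTER_CUBIC)
save('c4a',z(a[120:190,335:395]));save('c4b',z(b[155:195,345:395]));save('c4t',z(t[205:255,400:460]))
```

```text
(no output)
```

View pics/c4a.png

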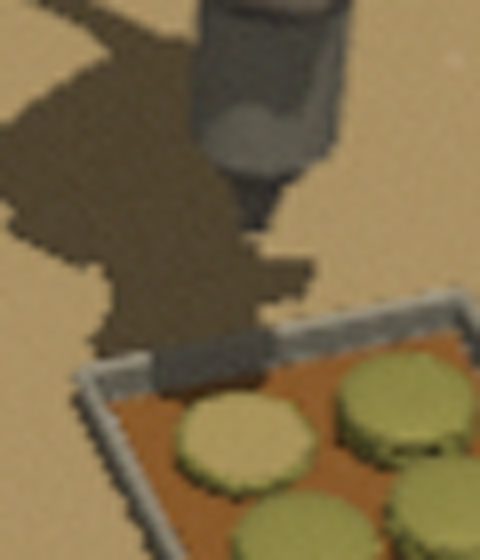

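View pics/c4b.png

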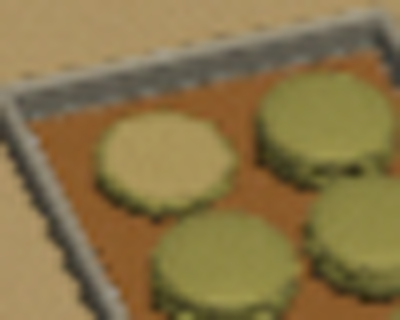

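View pics/c4t.png

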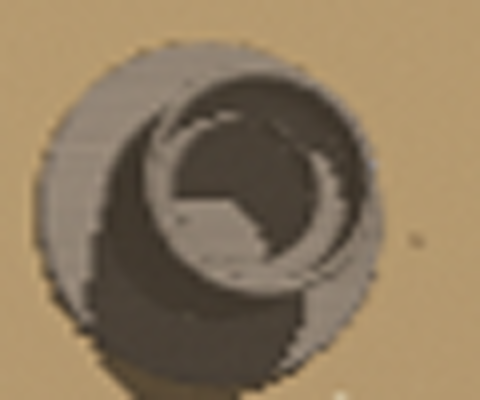

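Run:
```python
from h import *
m=optics.camera_model('scene');t=optics.camera_model('top')
def proj(m,X):
    c=np.array(m['R'])@X+m['t'];a=c[:2]/c[2];a=a*(1+m['k1']*(a@a));K=np.array(m['K']);return K[0,0]*a[0]+K[0,2],K[1,1]*a[1]+K[1,2]
print('shell from scene',atz(m,365.5,174.7,.015))
print('nozzle from scene @.121',atz(m,366.7,147.6,.121), 'pred px',proj(m,np.array([.404,.256,.1215])))
print('stand rim',atz(t,432.1,227.7,.085))
u,v=210+8,288 
# wrist1 depth check of shell in top1
z=np.load('top1.npz')['d'];print(np.median([world(t,a,b,z[b,a])[2] for a in range(215,224) for b in range(284,292)]))
```

```text
shell from scene [0.40818729 0.25951668 0.015     ]
nozzle from scene @.121 [0.4023367  0.25838883 0.121     ] pred px (np.float64(366.26068061905835), np.float64(147.9975307944979))
stand rim [ 0.52816671 -0.26536979  0.085     ]
0.015414229306185748
```

The two cameras disagree about the shell by 4 mm. I'll step aside at this height for an unobstructed wrist view of it.

Run:
```python
from h import *
q=np.load('q.npy')
r.move_straight([.472,.33,.325],q,speed=.12,max_force=20)
r.hold(.3)
s=r.read_state();print(s['time_s'],s['eef_pos'],s['eef_rot'])
im,d=optics.get_image('wrist');np.savez('w5.npz',im=im,d=d,p=s['eef_pos'],q=s['eef_rot'])
save('w5',im)
```

```text
12.1417 [0.47185948 0.32979204 0.32531141] [3.62516410e-01 9.31977365e-01 1.51588386e-04 1.40637000e-04]
```

View pics/w5.png

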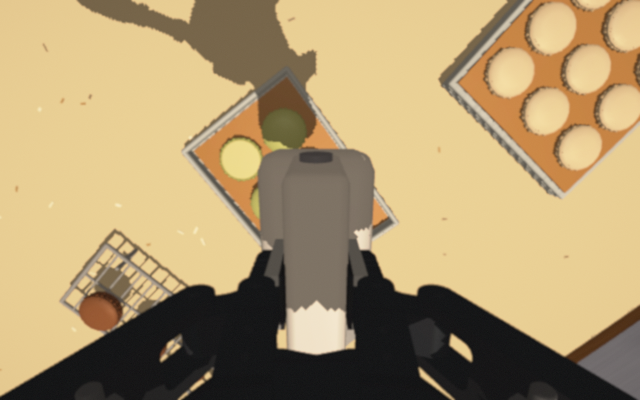

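The shell is in clear view near (241,158).

Run:
```python
from h import *
z=np.load('w5.npz')
save('w5c',cv2.resize(z['im'][130:190,210:270],None,fx=8,fy=8,interpolation=cv2.INTER_CUBIC))
m=optics.camera_model('wrist');P=(z['p'],z['q'])
for u,v in [(240.5,158),(241.5,158.5)]: print(atz(m,u,v,.015,P))
print(world(m,241,158,z['d'][158,241],P))
```

```text
[0.40575231 0.2602063  0.015     ]
[0.4070694 0.2606867 0.015    ]
[0.40618291 0.26064955 0.01489598]
```

View pics/w5c.png

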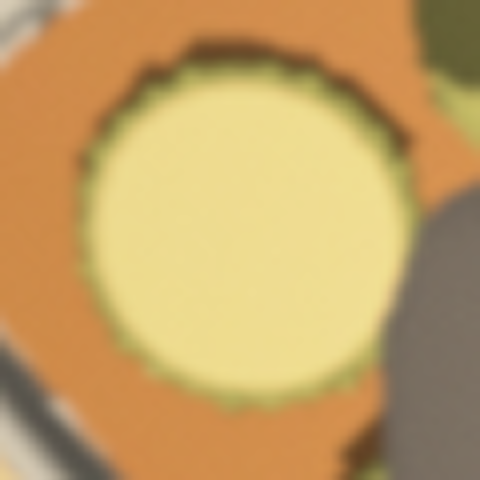

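The face centre is at (240.5,157.9), which gives (.406,.260) at z=.015. That height matches. Combining the three estimates gives about (.407,.259). I'll go there, lower partway and compare directly in the scene view.

Run:
```python
from h import *
q=np.load('q.npy')
r.move_straight([.4072,.2588,.325],q,speed=.12,max_force=20)
r.move_straight([.4072,.2588,.243],q,speed=.06,max_force=6)
r.hold(.3)
s=r.read_state();print(s['time_s'],s['eef_pos'],s['eef_rot'],s['contact_force'],s['grip_width'])
z=lambda c:cv2.resize(c,None,fx=8,fy=8,interpolation=cv2.INTER_CUBIC)
im,d=optics.get_image('scene');np.savez('scene6.npz',im=im,d=d);save('s6',z(im[125:195,335:395]))
```

```text
14.9583 [0.40723821 0.25882017 0.24312037] [3.62433794e-01 9.32009509e-01 1.00083319e-04 1.02955721e-04] [-0.08944637 -0.31407653 -5.66569686] 0.023108338286950397
```

View pics/s6.png

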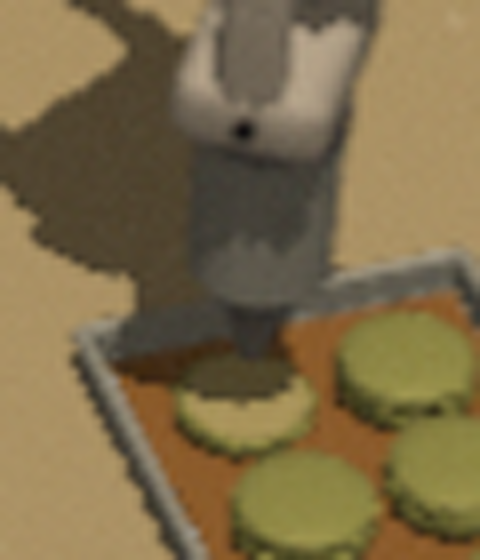

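Run:
```python
from h import *
m=optics.camera_model('scene')
n=np.array
for v in (168.4,168.9,169.2): print('nozzle',atz(m,366.4,v,.040))
print('shell',atz(m,365.5,174.7,.015), 'px/m', atz(m,366.5,174.7,.015)-atz(m,365.5,174.7,.015), atz(m,365.5,175.7,.015)-atz(m,365.5,174.7,.015))
```

```text
nozzle [0.40705881 0.26130862 0.04      ]
nozzle [0.40912603 0.26023724 0.04      ]
nozzle [0.41036432 0.25959548 0.04      ]
shell [0.40818729 0.25951668 0.015     ] px/m [0.00124452 0.00289611 0.        ] [ 0.00412152 -0.00212887  0.        ]
```

In the same scene view the nozzle and shell agree to about 1.5 mm. I'll lower to the final height and verify.

Run:
```python
from h import *
q=np.load('q.npy')
print(r.move_straight([.4068,.2585,.229],q,speed=.03,max_force=4))
r.hold(.5)
s=r.read_state();print(s['time_s'],s['eef_pos'],s['eef_rot'],s['contact_force'],s['grip_width'],np.abs(s['dq']).max())
z=lambda c:cv2.resize(c,None,fx=8,fy=8,interpolation=cv2.INTER_CUBIC)
im,d=optics.get_image('scene');np.savez('scene7.npz',im=im,d=d);save('s7',z(im[125:195,335:395]))
im,d=optics.get_image('wrist');save('w7',im)
```

```text
False
16.125 [0.40679567 0.2584884  0.22903661] [3.62439867e-01 9.32007158e-01 2.00868155e-05 1.63767497e-05] [-0.01891359  0.17632955 -4.41239993] 0.022814479614910958 0.0010360637070326328
```

View pics/s7.png

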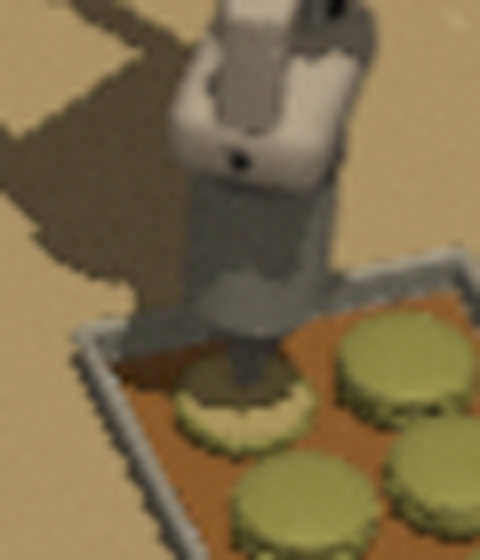

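View pics/w7.png

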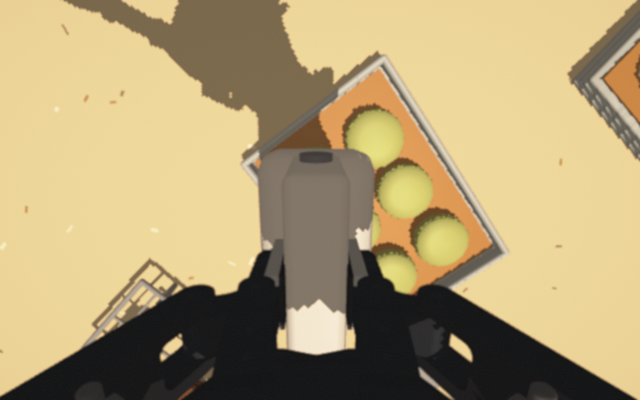

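Run:
```python
from h import *
m=optics.camera_model('scene')
def proj(m,X):
    c=np.array(m['R'])@X+m['t'];a=c[:2]/c[2];a=a*(1+m['k1']*(a@a));K=np.array(m['K']);return K[0,0]*a[0]+K[0,2],K[1,1]*a[1]+K[1,2]
for v in (172.2,172.7): print(atz(m,365.5,v,.0258),atz(m,365.5,v,.022))
print(proj(m,np.array([.4068,.2585,.0258])),proj(m,np.array([.4068,.2585,.0158])))
for f in ('scene6','scene7','scene4'):
    im=np.load(f+'.npz')['im']
    c=im[140:185,350:385]; c=np.clip(c.astype(float)*1.8,0,255).astype(np.uint8)
    save(f+'c',cv2.resize(c,None,fx=12,fy=12,interpolation=cv2.INTER_NEAREST))
```

```text
[0.40807193 0.2587361  0.0258    ] [0.40446127 0.26089689 0.022     ]
[0.41013526 0.25767018 0.0258    ] [0.40653183 0.25982723 0.022     ]
(np.float64(365.2464814149646), np.float64(171.9681964179843)) (np.float64(365.02777882618636), np.float64(174.32415804635173))
```

View pics/scene7c.png

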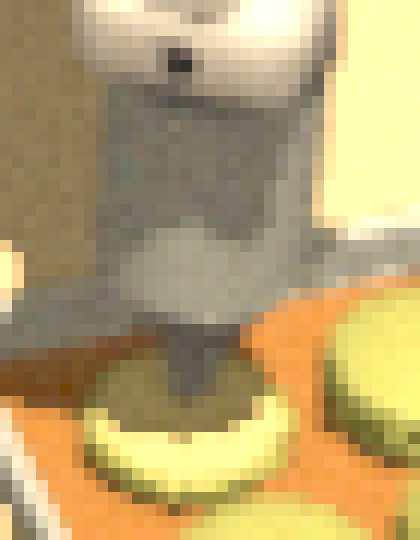

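View pics/scene6c.png

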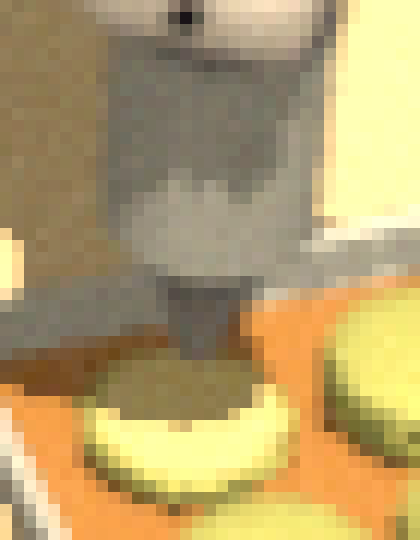

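Allowing for the outlet's own ellipse, the outlet is at about (365.5,171.4), against a prediction of (365.2,172.0). The height agrees, and the camera estimates differ by at most about 3 mm. I'll nudge to the consensus point, confirm it's still and hand in.

Run:
```python
from h import *
q=np.load('q.npy')
r.move_straight([.4077,.2584,.229],q,speed=.01,max_force=4)
r.hold(.8)
s=r.read_state();print(s['time_s'],s['eef_pos'],s['contact_force'],s['grip_width'],np.abs(s['dq']).max())
im,d=optics.get_image('top');a=np.load('top1.npz')['im']
save('top8',np.vstack([a[100:330,160:420],im[100:330,160:420]]))
r.finish_job()
```

```text
17.275 [0.40769787 0.25840207 0.22901675] [-0.60048719  0.48309819 -4.67475898] 0.023171640828713893 0.0013966642549499808
the job is handed in; nothing more can be done
```

View pics/top8.png

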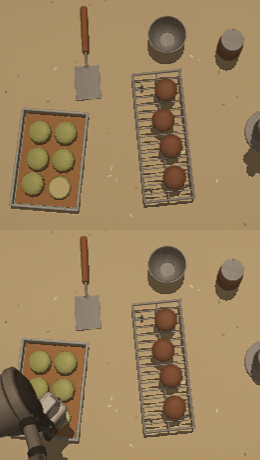

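I gripped the press by its handle bar at 80 N and lifted it straight out of the stand. I then carried it over the cooling rack with the nozzle about 12 cm above the worktop, and handed the job in at about 17.3 s. It is held still and upright over the bare shell; the hand-in gives no verdict.

**Last checks:**
- **Load and grip:** the force on the tool was the press's weight alone, 4.4–5.7 N throughout. The grip width stayed at 23 mm and the joints were essentially still.
- **Height:** the nozzle is about 11 mm above the shell's face, worked out from the lift height. In the scene picture just before the last 1 mm nudge, the nozzle was within about 1 pixel of where I expected it, so there is no sign of slip or tilt.
- **Other items:** comparing the top view before and after, the rack, its macarons, the bowl, the spatula and the jar look unmoved. The arm hid the bare shell and the macarons next to it at the end. In the scene view just before the nudge, the shell had not moved.

**Disagreement:** the wrist, top and scene cameras put the shell's centre up to about 5 mm apart. I stopped at a point between them, so the nozzle should be within about 3 mm of centre; the limit is 8 mm.

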